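# Slide a worn-out case off a sprung ledge into the discard pan

## Robot

A 6-joint arm with a two-finger parallel gripper is mounted at the origin on a cart in front of the work surface, level with it; the furniture and walls round the work are solid. World frame = base frame: x ahead of the robot, y to its left, z up, the work surface at z = 0. Lengths are in m, angles in rad, forces in N, time in s.
With the tool pointing down it reaches from about 0.375 to 0.975 m from the base axis. Payload 3.8 kg.
Tool frame: the origin (TCP) lies at the centre of the arm's flange, where the gripper is bolted on; the fingertips stand 166 mm ahead of it and the grasp point (between the pads) lies 147 mm ahead of it; z points along the fingers, y is the line along which they close (so a half turn about z gives the same grasp; the last joint's range is limited). The gripper opens to 88 mm and grips with 3 to 60 N. Pads are 18 mm wide; open, the fingers measure 123 mm over their backs; the gripper's body (75 mm by 187 mm) begins 45 mm behind the grasp point.
Start: joints at [1.123, 0.264, 1.604, -0, 1.274, -0.037], TCP at [0.27, 0.619, 0.405] pointing down, gripper open.
Joint ranges: [-2.63, 2.63], [-0.94, 2.18], [0.31, 2.57], [-1.31, 4.45], [0, 2.66], [-2.55, 2.55]. Speed limits (rad/s): [2.57, 2.57, 3.14, 3.14, 3.14, 3.14].

## Interface

Orientations are given as a rotation vector (axis times angle).
In Python, from workcell import r, camera gives the robot as it stands.
- The arm moves only by the shell command python3 -m handwheel 'ROWS' [FORCE]. ROWS is JSON, a list of rows, each an object of numbers: "dx", "dy", "dz": the shift along the tool's x, y, z each as a share of 0.03 m, from -1 to 1; "ax", "ay", "az": the turn, a rotation vector about the tool's x, y, z each as a share of 8 degrees, from -1 to 1; "gripper": the opening, from 0 (shut) to 1 (fully open). In form: [{"dx": .., "dy": .., "dz": .., "ax": .., "ay": .., "az": .., "gripper": ..}, ...]. A call has 1 to 5 rows; each row shifts and turns the commanded pose from where the row before left it, along the tool's axes as they then stand; what a row does not reach is not made up. A row lasts 1/8 s, in which the tool goes at most 62.5 mm and 10.7 degrees, less where a joint would pass 70% of its speed; a pose out of reach is approached as far as the arm can. A call with a number of a shift or a turn outside -1 to 1 is refused whole. A call with a gripper value outside its range is refused whole. The fingers move at their own pace and stop on an object; FORCE is the grip in N (left out, the last holds). Time passes only in rows, so rows that do not move let the fingers close. It gives the time, the measured TCP pose, the force, the opening and the grip force at its end, in the units of the state.
- r.get_state(): the state, without advancing time (a new reading comes with each control period).
- camera(name): name is "scene" or "top" or "wrist"; returns a dict with "img" (480x640x3 uint8, red, green, blue), "mtx" (3x3 intrinsics, pixels), "eye" and "rotation" of the camera in the world. Camera axes: x right, y down, z forward; pixel columns grow to the right and rows downward; lengths in m; the calibration is good to about 2 mm. A picture is of the moment at which its call begins. There is no depth.
- r.sign_off(): hands the job in; it is judged then, once.
The state is a dict: "time": time; "joint_pos": joint angles; "qd": joint speeds; "effort": joint torques, N m; "ee_pos": TCP position; "eef_rot": TCP orientation; "force": force on the tool from outside, world axes, zero at the start; "ft_torque": the same for the moment, N m; "grip_width": opening from 0.0 (shut) to 1.0 (fully open); "grasp_force": force on a finger pad.
Only numpy, scipy, OpenCV 4.12 (cv2) and the standard library are available. Lean on these libraries where they do the work, as an engineer would, in place of code of your own. Each camera call takes 0.05 s, during which the arm holds its last target. There are 200 camera calls.

## Task

The worn-out flat black case lying on the sprung steel ledge is to be thrown out. First push the open steel pan along the bench, in under the open end of the ledge, until it rests squarely against the stand's bumper; then press lightly on top of the case (the ledge is springy and must not be overloaded) and slide it along and off the open end so that it drops into the pan, without lifting it up. Leave the pan against the bumper and do not disturb the bottles, jar, cup and dish standing around.

Things in the scene. Friction and masses are not known exactly. Their poses are not given: they have to be found in the camera images.
- stand: Fixed grey stand carrying a bright sheet-steel ledge 80 mm wide. Origin on the bench, z up; the ledge runs along the stand's y axis, +y towards its open end. Upper face of the ledge 125 mm above the bench (underside 122), from y = -48 mm (inner face of its end wall) to the open end at y = +45 mm. End wall and two side rails (5 mm thick, 70 mm apart inside) stand 20 mm above it.
- ledge_end (a point): Middle of the ledge's open end, on its upper face (unpressed), stand frame (0, 45, 125) mm; axes as the stand's. Here the ledge sinks about 1 mm per newton. Pressing ledge or case with more than 15 N spoils the ledge.
- ledge_pivot (a point): The ledge's pivot at its closed end, stand frame (0, -50, 125) mm. The ledge is springy: pressed, it turns down about this line, 8 N m/rad after a preload of about 0.1 N m, and springs back; so it feels hard near here and ever softer, and sinks further, towards the open end.
- bumper (a point): Middle of the outer face of the stand's bumper, a soft rubber bar 100 mm wide (x) and 30 mm high under the ledge; stand frame (0, 20, 15) mm; axes as the stand's. The pan must not be driven against it with more than 25 N.
- chamber_case: Flat black hard-plastic case, closed, 65 x 85 x 20 mm, 60 to 110 g, its 85 mm length (y axis) along the ledge. Origin at the centre of its underside, the flat top 20 mm above. Rails and end wall round it are as high as its top, so fingers cannot get round it. Friction on the ledge about 0.3, fingertip on its top 0.6 or more. Not to be pressed with over 15 N or lifted over 45 mm.
- pan: Loose open steel pan, 140 mm (x) x 130 mm (y) outside, 50 mm high, 5 mm walls and floor, rolled rim, five ribs 4 mm high on the floor; 0.35 to 0.6 kg, friction about 0.6. Origin at the centre of its underside. Starts 40 to 90 mm out from its home beyond the ledge's open end, turned up to 0.15 rad. Home: near wall flat on the bumper, its centre then 85 mm from the stand's origin along the stand's +y.
- dropper_green: Bystander: small dropper bottle with a pointed cap, 31 mm across, 84 mm tall. Origin at the centre of its underside. Leave it alone (up to 20 mm of movement is let pass).
- specimen_cup: Bystander: white screw-lid cup, 47 mm across, 58 mm tall. Origin at the centre of its underside. Leave it alone (up to 20 mm of movement is let pass).
- stain_jar: Bystander: glass jar, 54 mm across, 101 mm tall. Origin at the centre of its underside. Leave it alone (up to 20 mm of movement is let pass).
- petri_dish: Bystander: flat round dish with lid, 59 mm across, 15 mm high. Origin at the centre of its underside. Leave it alone (up to 20 mm of movement is let pass).
Mind the look-alikes: they are no part of the job. Of the things shaped like the chamber_case, the black one is meant.

How it is judged:
By the outcome, as a careful person would: the job done as asked, in the order asked, and still so for the second after the job is handed in, with the robot touching nothing.
It also fails if it takes over 64 s, if anything falls off the work surface, if the arm or the gripper's body presses on something with over 40 N, if the wrist force passes 120 N, or if a joint passes its speed limit or range.

## Working session

There is one attempt and no reset: what is moved stays moved. The work goes in short steps, Python scripts to look and compute and a shell command to move; the robot and the scene stay as the last step left them, time stands still between calls to the robot, and variables do not carry over. Pictures are saved under pics/ and viewed, at most 10 in all, crops included, and the job is handed in when it is done.

```bash
mkdir -p pics; ls; python3 - <<'E'
from workcell import r, camera
import cv2,numpy as np
s=r.get_state();print(s)
for n in("scene","top"):
    c=camera(n);cv2.imwrite(f"pics/{n}0.png",c["img"][:,:,::-1]);np.savez(f"{n}0.npz",**c);print(n,c["mtx"].tolist(),c["eye"],c["rotation"])
E
```

```text
pics
{'time': 0.0, 'joint_pos': array([ 1.12312898e+00,  2.64749689e-01,  1.60531599e+00, -4.46644790e-05,
        1.27368663e+00, -3.69036313e-02]), 'qd': array([ 0.00140281,  0.00091291,  0.00177309,  0.00050238, -0.00029518,
        0.00062696]), 'effort': array([ 2.55404186e-03, -5.02099729e+01, -3.56883824e+01,  7.31400750e-02,
        2.92336353e-02, -1.56344813e-04]), 'ee_pos': array([0.26940518, 0.61855549, 0.40342127]), 'eef_rot': array([-0.64058181, -3.07510218,  0.00330888]), 'force': array([-0.02000385,  0.44714352, -0.28593187]), 'ft_torque': array([0.01944876, 0.00172797, 0.03079736]), 'grasp_force': 0.0, 'grip_width': 1.001451848164309}
scene [[547.3821292242735, 0.0, 320.6584409048586], [0.0, 547.3821292242735, 246.39438287297884], [0.0, 0.0, 1.0]] [-0.1093423  -0.14067995  0.61020014] [-1.9686049   0.95944828 -0.51945456]
top [[444.3927894608067, 0.0, 315.37054443366753], [0.0, 444.3927894608067, 235.2699574884513], [0.0, 0.0, 1.0]] [0.42019916 0.29990754 1.01649219] [-2.15664009  2.17253739 -0.07272027]
```

View pics/top0.png

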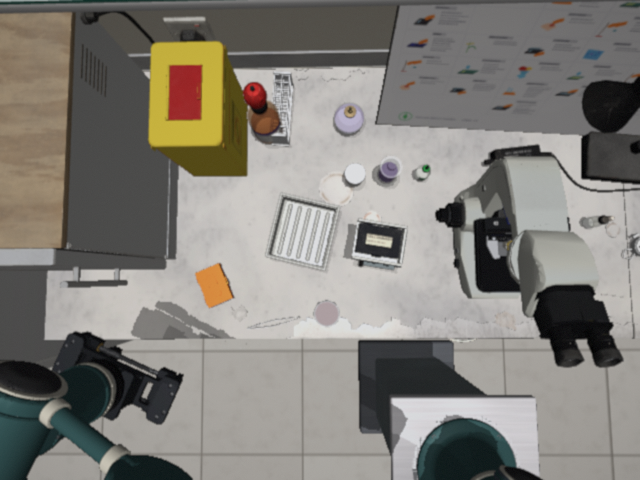

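View pics/scene0.png

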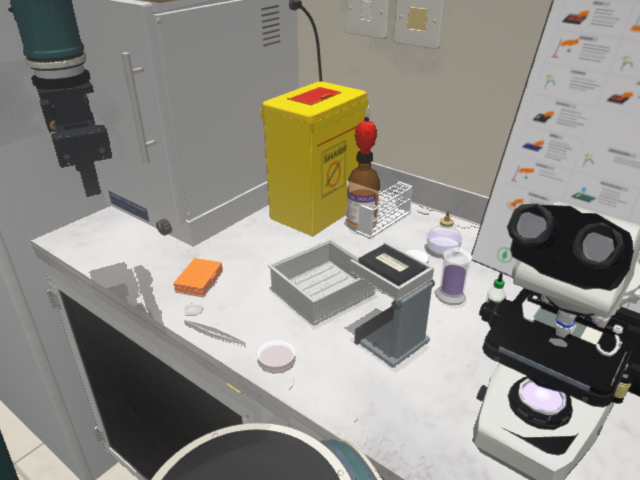

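Top view: the black case with a cream label sits on the ledge at (380,243), and the pan is left of it at (303,231). Candidates for "case": black on ledge (380,243) and orange on bench (214,285). The black one is meant. The microscope's black stage at (495,255) is not a case. Next is one close crop.

```bash
cat > h.py <<'E'
import numpy as np,cv2
from scipy.spatial.transform import Rotation as R
def ray(c,px,z):
    px=np.atleast_2d(np.array(px,float)); d=np.c_[px,np.ones(len(px))]@np.linalg.inv(c["mtx"]).T
    rot=np.array(c["rotation"]); M=rot if rot.shape==(3,3) else R.from_rotvec(rot).as_matrix()
    d=d@M.T; return c["eye"]+d*((z-c["eye"][2])/d[:,2])[:,None]
def proj(c,P):
    M=R.from_rotvec(c["rotation"]).as_matrix(); q=(np.atleast_2d(P)-c["eye"])@M@np.array(c["mtx"]).T
    return q[:,:2]/q[:,2:]
E
python3 - <<'E'
from h import *
c=np.load("top0.npz");im=c["img"][:,:,::-1]
cr=im[180:285,255:425];cv2.imwrite("pics/crop.png",cv2.resize(cr,None,fx=4.7,fy=4.7,interpolation=cv2.INTER_CUBIC))
hsv=cv2.cvtColor(im,cv2.COLOR_BGR2HSV)
# dark case
m=np.zeros((480,640),np.uint8);m[200:285,340:425]=(hsv[200:285,340:425,2]<70)*255
m=cv2.morphologyEx(m,cv2.MORPH_OPEN,np.ones((3,3)))
k=max(cv2.findContours(m,0,2)[0],key=cv2.contourArea);q=cv2.boxPoints(cv2.minAreaRect(k))
print("case px",q.tolist());print(ray(c,q,.145).round(4).tolist())
print("pan pts")
for n,p in dict(dish=(326,313),cup=(354,174),jar=(390,168),drop=(423,171)).items(): print(n,ray(c,p,0.03).round(3))
E
```

```text
case px [[354.5740966796875, 252.41184997558594], [359.52264404296875, 221.48362731933594], [402.775390625, 228.40406799316406], [397.82684326171875, 259.332275390625]]
[[0.4644, 0.2428, 0.145], [0.5253, 0.2322, 0.145], [0.5109, 0.1477, 0.145], [0.4503, 0.1588, 0.145]]
pan pts
dish [[0.338 0.3   0.03 ]]
cup [[0.647 0.234 0.03 ]]
jar [[0.66  0.153 0.03 ]]
drop [[0.652 0.079 0.03 ]]
```

View pics/crop.png

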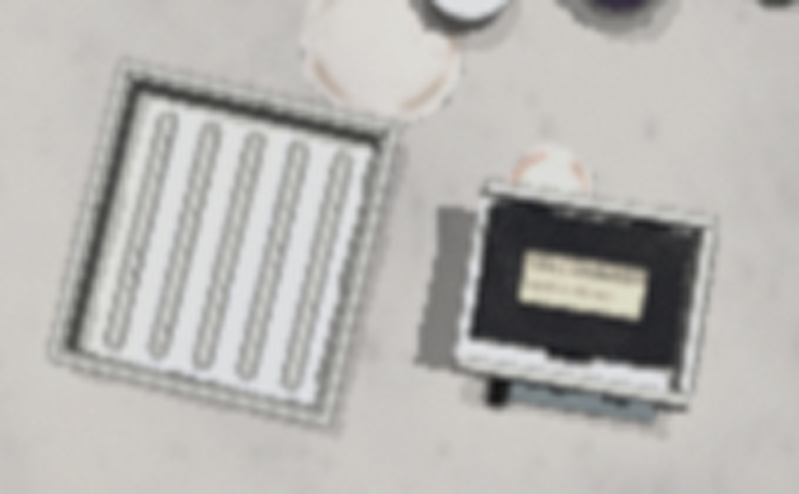

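```bash
cat >> h.py <<'E'
def pose(s):
    M=R.from_rotvec(s["eef_rot"]).as_matrix(); return np.array(s["ee_pos"]),M
E
python3 - <<'E'
from h import *
from workcell import r
c=np.load("top0.npz");o=np.array([255,180])
f=lambda L,z:ray(c,np.array(L)/4.7+o-.4,z)[:,:2]
rl=f([(487,185),(713,215),(688,403),(457,362)],.145);pn=f([(125,63),(400,125),(330,425),(50,358)],.05)
print("rails",rl.round(4).tolist(),[np.linalg.norm(rl[i]-rl[i-1]).round(4) for i in range(4)])
print("pan",pn.round(4).tolist(),[np.linalg.norm(pn[i]-pn[i-1]).round(4) for i in range(4)])
u=(rl[0]-rl[1]+rl[3]-rl[2]);yaw=np.arctan2(-u[0],u[1]);u2=np.array([-np.sin(yaw),np.cos(yaw)])
print("yaw rails",yaw)
yaw=-.168;Y=np.array([-np.sin(yaw),np.cos(yaw)]);X=np.array([np.cos(yaw),np.sin(yaw)])
end=(rl[0]+rl[3])/2;cl=(rl[1]+rl[2])/2
org=(end-Y*.045+cl+Y*.053)/2;print("stand org",org,"along",(end-cl)@Y)
cc=np.array([.4877,.1954]);print("case in stand",(cc-org)@X,(cc-org)@Y)
pc=pn.mean(0);d=pn[1]-pn[2];print("pan in stand",(pc-org)@X,(pc-org)@Y,"yaw rel",np.arctan2(d[1],d[0])-yaw)
for p in pn: print((p-org)@X,(p-org)@Y)
w=org+Y*.25;print("prepush 0.25",w)
p,M=pose(r.get_state());print("bin base",ray(c,[(170,175),(246,175)],0).round(3).tolist(),"orange",ray(c,[(214,285)],.02))
print(p,M.round(3).tolist())
E
```

```text
rails [[0.5303, 0.2347], [0.5168, 0.1407], [0.4385, 0.1529], [0.4562, 0.2483]] [np.float64(0.0754), np.float64(0.095), np.float64(0.0793), np.float64(0.097)]
pan [[0.6016, 0.3964], [0.5709, 0.2677], [0.4315, 0.3016], [0.4634, 0.4312]] [np.float64(0.1426), np.float64(0.1323), np.float64(0.1435), np.float64(0.1335)]
yaw rails -0.16315138366803608
stand org [0.48613917 0.1980878 ] along 0.0960105661653732
case in stand 0.0019882868273079428 -0.0023889671074088102
pan in stand 0.005006467671329783 0.15414086813244252 yaw rel -0.06997454776339554
0.08068610142883076 0.2148318577932729
0.07195289988322709 0.08284414897672185
-0.07116906581545251 0.09287542164779015
-0.061444064811286114 0.22601204411198522
prepush 0.25 [0.52794188 0.44456809]
bin base [[0.656, 0.663, 0.0], [0.654, 0.484, 0.0]] orange [[0.40002649 0.55017946 0.02      ]]
[0.26942579 0.61856854 0.40352207] [[-0.917, 0.399, -0.001], [0.399, 0.917, -0.002], [0.0, -0.002, -1.0]]
```

```bash
M="python3 -m handwheel"
$M '[{"dx":-0.94,"dy":-0.153},{"dx":-0.94,"dy":-0.153},{"dx":-0.94,"dy":-0.153},{"dx":-0.94,"dy":-0.153},{"dx":-0.94,"dy":-0.153}]'
$M '[{"dx":-0.94,"dy":-0.153},{"dx":-0.94,"dy":-0.153},{"dx":-0.94,"dy":-0.153},{"dx":-0.94,"dy":-0.153},{"dx":-0.94,"dy":-0.153}]'
$M '[{"dx":-0.94,"dy":-0.153},{"az":0.954},{"az":0.954},{"az":0.954},{"az":0.954}]'
$M '[{"az":0.954},{"az":0.954},{"az":0.954},{"az":0.954},{"az":0.954}]'
$M '[{"az":0.954},{},{}]'
cat >> h.py <<'E'
ORG=np.array([.4861,.1981]);YAW=-.166
Y=np.array([-np.sin(YAW),np.cos(YAW)]);X=np.array([np.cos(YAW),np.sin(YAW)])
def show():
    from workcell import r
    s=r.get_state();p,M=pose(s);d=p[:2]-ORG
    print("t",s["time"],"stand xy mm",(d@X*1e3).round(1),(d@Y*1e3).round(1),"tip z",(p[2]-.166).round(4),"toolY in stand deg",(np.degrees(np.arctan2(M[1,1],M[0,1])-YAW)).round(2),"toolX",M[:,0].round(3),"toolZ",M[:,2].round(3),"F stand",(s["force"][:2]@X).round(2),(s["force"][:2]@Y).round(2),s["force"][2].round(2))
E
python3 -c "from h import *;show()"
```

```text
t 0.1 stand xy mm -283.2 378.9 tip z 0.2375 toolY in stand deg 75.97 toolX [-0.917  0.399  0.   ] toolZ [-0.001 -0.002 -1.   ] F stand -0.78 -0.05 0.18invalid input at $[0]: expected keys dx, dy, dz, ax, ay, az, gripper
invalid input at $[0]: expected keys dx, dy, dz, ax, ay, az, gripper
invalid input at $[0]: expected keys dx, dy, dz, ax, ay, az, gripper
invalid input at $[0]: expected keys dx, dy, dz, ax, ay, az, gripper
invalid input at $[0]: expected keys dx, dy, dz, ax, ay, az, gripper
```

```bash

python3 -m handwheel '[{"dx":-0.94,"dy":-0.153,"dz":0,"ax":0,"ay":0,"az":0,"gripper":1},{"dx":-0.94,"dy":-0.153,"dz":0,"ax":0,"ay":0,"az":0,"gripper":1},{"dx":-0.94,"dy":-0.153,"dz":0,"ax":0,"ay":0,"az":0,"gripper":1},{"dx":-0.94,"dy":-0.153,"dz":0,"ax":0,"ay":0,"az":0,"gripper":1},{"dx":-0.94,"dy":-0.153,"dz":0,"ax":0,"ay":0,"az":0,"gripper":1}]'
python3 -m handwheel '[{"dx":-0.94,"dy":-0.153,"dz":0,"ax":0,"ay":0,"az":0,"gripper":1},{"dx":-0.94,"dy":-0.153,"dz":0,"ax":0,"ay":0,"az":0,"gripper":1},{"dx":-0.94,"dy":-0.153,"dz":0,"ax":0,"ay":0,"az":0,"gripper":1},{"dx":-0.94,"dy":-0.153,"dz":0,"ax":0,"ay":0,"az":0,"gripper":1},{"dx":-0.94,"dy":-0.153,"dz":0,"ax":0,"ay":0,"az":0,"gripper":1}]'
python3 -m handwheel '[{"dx":-0.94,"dy":-0.153,"dz":0,"ax":0,"ay":0,"az":0,"gripper":1},{"dx":0,"dy":0,"dz":0,"ax":0,"ay":0,"az":0.95,"gripper":1},{"dx":0,"dy":0,"dz":0,"ax":0,"ay":0,"az":0.95,"gripper":1},{"dx":0,"dy":0,"dz":0,"ax":0,"ay":0,"az":0.95,"gripper":1},{"dx":0,"dy":0,"dz":0,"ax":0,"ay":0,"az":0.95,"gripper":1}]'
python3 -m handwheel '[{"dx":0,"dy":0,"dz":0,"ax":0,"ay":0,"az":0.95,"gripper":1},{"dx":0,"dy":0,"dz":0,"ax":0,"ay":0,"az":0.95,"gripper":1},{"dx":0,"dy":0,"dz":0,"ax":0,"ay":0,"az":0.95,"gripper":1},{"dx":0,"dy":0,"dz":0,"ax":0,"ay":0,"az":0.95,"gripper":1},{"dx":0,"dy":0,"dz":0,"ax":0,"ay":0,"az":0.95,"gripper":1}]'
python3 -m handwheel '[{"dx":0,"dy":0,"dz":0,"ax":0,"ay":0,"az":0.95,"gripper":1},{"dx":0,"dy":0,"dz":0,"ax":0,"ay":0,"az":0,"gripper":1},{"dx":0,"dy":0,"dz":0,"ax":0,"ay":0,"az":0,"gripper":1}]'
python3 -c "from h import *;show()"
```

```text
time: 0.72
ee_pos: [0.3903, 0.5408, 0.404]
eef_rot: [-0.641, -3.075, 0.002]
force: [0.0, -1.2, 0.8]
grip_width: 1.002
grasp_force: 0.0
time: 1.35
ee_pos: [0.5104, 0.4635, 0.4039]
eef_rot: [-0.641, -3.075, 0.002]
force: [-0.7, 0.7, 0.7]
grip_width: 1.002
grasp_force: 0.0
time: 1.98
ee_pos: [0.5337, 0.4485, 0.4039]
eef_rot: [-1.431, -2.796, 0.002]
force: [-0.2, -0.5, 0.4]
grip_width: 1.002
grasp_force: 0.0
time: 2.6
ee_pos: [0.5336, 0.4486, 0.4039]
eef_rot: [-2.263, -2.179, 0.002]
force: [0.3, -0.2, 0.2]
grip_width: 1.0
grasp_force: 0.0
time: 2.98
ee_pos: [0.5337, 0.4486, 0.4043]
eef_rot: [-2.396, -2.032, 0.001]
force: [0.7, 0.1, 0.6]
grip_width: 0.996
grasp_force: 0.0
t 2.975 stand xy mm 5.6 254.9 tip z 0.2383 toolY in stand deg 0.1 toolX [ 0.164  0.987 -0.   ] toolZ [-0.001 -0.    -1.   ] F stand 0.68 0.21 0.64
```

```bash

python3 -m handwheel '[{"dx":0,"dy":0,"dz":0.92,"ax":0,"ay":0,"az":0,"gripper":1},{"dx":0,"dy":0,"dz":0.92,"ax":0,"ay":0,"az":0,"gripper":1},{"dx":0,"dy":0,"dz":0.92,"ax":0,"ay":0,"az":0,"gripper":1},{"dx":0,"dy":0,"dz":0.92,"ax":0,"ay":0,"az":0,"gripper":1},{"dx":0,"dy":0,"dz":0.92,"ax":0,"ay":0,"az":0,"gripper":1}]'
python3 -m handwheel '[{"dx":0,"dy":0,"dz":0.92,"ax":0,"ay":0,"az":0,"gripper":1},{"dx":0,"dy":0,"dz":0.92,"ax":0,"ay":0,"az":0,"gripper":1},{"dx":0,"dy":0,"dz":0.92,"ax":0,"ay":0,"az":0,"gripper":1},{"dx":-0.2,"dy":0,"dz":0,"ax":0,"ay":0,"az":0,"gripper":1},{"dx":-0.2,"dy":0,"dz":0,"ax":0,"ay":0,"az":0,"gripper":1}]'
python3 -c "from h import *;show()"
python3 -m handwheel '[{"dx":-0.2,"dy":0,"dz":0,"ax":0,"ay":0,"az":0,"gripper":1},{"dx":-0.2,"dy":0,"dz":0,"ax":0,"ay":0,"az":0,"gripper":1},{"dx":-0.2,"dy":0,"dz":0,"ax":0,"ay":0,"az":0,"gripper":1},{"dx":-0.2,"dy":0,"dz":0,"ax":0,"ay":0,"az":0,"gripper":1},{"dx":-0.2,"dy":0,"dz":0,"ax":0,"ay":0,"az":0,"gripper":1}]'
python3 -c "from h import *;show()"
python3 -m handwheel '[{"dx":-0.2,"dy":0,"dz":0,"ax":0,"ay":0,"az":0,"gripper":1},{"dx":-0.2,"dy":0,"dz":0,"ax":0,"ay":0,"az":0,"gripper":1},{"dx":-0.2,"dy":0,"dz":0,"ax":0,"ay":0,"az":0,"gripper":1},{"dx":-0.2,"dy":0,"dz":0,"ax":0,"ay":0,"az":0,"gripper":1},{"dx":-0.2,"dy":0,"dz":0,"ax":0,"ay":0,"az":0,"gripper":1}]'
python3 - <<'E'
from h import *;show()
from workcell import camera
c=camera("top");np.savez("top1.npz",**c);im=c["img"][170:295,245:435,::-1];cv2.imwrite("pics/t1.png",cv2.resize(im,None,fx=4.2,fy=4.2,interpolation=cv2.INTER_CUBIC))
E
```

```text
time: 3.6
ee_pos: [0.5337, 0.4486, 0.2658]
eef_rot: [2.397, 2.031, -0.0]
force: [-0.3, -0.2, -0.5]
grip_width: 0.997
grasp_force: 0.0
time: 4.22
ee_pos: [0.532, 0.4367, 0.1847]
eef_rot: [2.398, 2.03, 0.001]
force: [0.9, 1.1, -0.4]
grip_width: 1.004
grasp_force: 0.0
t 4.225 stand xy mm 5.9 242.9 tip z 0.0187 toolY in stand deg 0.02 toolX [0.165 0.986 0.   ] toolZ [ 0.001  0.    -1.   ] F stand 0.75 1.25 -0.36
time: 4.85
ee_pos: [0.5273, 0.4074, 0.1847]
eef_rot: [2.398, 2.029, 0.004]
force: [-0.0, 3.5, 1.6]
grip_width: 1.002
grasp_force: 1.5
t 4.85 stand xy mm 6.0 213.2 tip z 0.0187 toolY in stand deg -0.01 toolX [0.165 0.986 0.002] toolZ [ 0.002  0.001 -1.   ] F stand -0.59 3.44 1.56
time: 5.48
ee_pos: [0.5218, 0.3773, 0.1839]
eef_rot: [-2.398, -2.029, 0.0]
force: [1.1, 3.3, 2.6]
grip_width: 1.0
grasp_force: 1.5
t 5.475 stand xy mm 5.6 182.6 tip z 0.0179 toolY in stand deg -0.03 toolX [ 0.166  0.986 -0.   ] toolZ [-0. -0. -1.] F stand 0.57 3.45 2.56
```

View pics/t1.png

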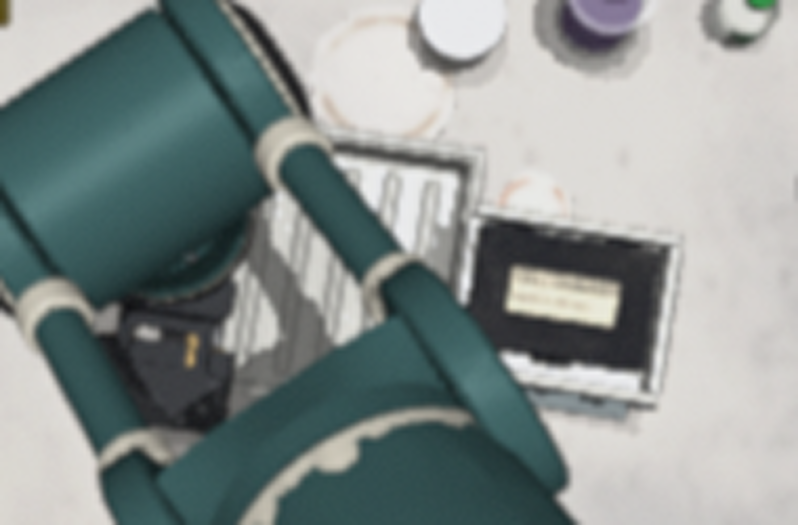

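The pan has squared up: its near edge, from about (480,155) in the crop, now runs parallel to the ledge end and just underneath it. I'll continue more slowly.

```bash

python3 -m handwheel '[{"dx":-0.12,"dy":0,"dz":0,"ax":0,"ay":0,"az":0,"gripper":1},{"dx":-0.12,"dy":0,"dz":0,"ax":0,"ay":0,"az":0,"gripper":1},{"dx":-0.12,"dy":0,"dz":0,"ax":0,"ay":0,"az":0,"gripper":1},{"dx":-0.1,"dy":0,"dz":0,"ax":0,"ay":0,"az":0,"gripper":1}]'
python3 -c "from h import *;show()"
python3 -m handwheel '[{"dx":-0.05,"dy":0,"dz":0,"ax":0,"ay":0,"az":0,"gripper":1},{"dx":-0.05,"dy":0,"dz":0,"ax":0,"ay":0,"az":0,"gripper":1}]'
python3 -c "from h import *;show()"
```

```text
time: 6.02
ee_pos: [0.5194, 0.3637, 0.1836]
eef_rot: [-2.398, -2.029, 0.001]
force: [0.0, 2.3, -0.3]
grip_width: 0.998
grasp_force: 1.0
t 6.025 stand xy mm 5.5 168.8 tip z 0.0176 toolY in stand deg -0.02 toolX [ 0.166  0.986 -0.001] toolZ [-0.001 -0.    -1.   ] F stand -0.34 2.24 -0.35
time: 6.28
ee_pos: [0.5189, 0.3609, 0.1837]
eef_rot: [-2.398, -2.029, 0.001]
force: [0.4, 2.2, 0.1]
grip_width: 1.002
grasp_force: 0.9
t 6.275 stand xy mm 5.5 166.0 tip z 0.0177 toolY in stand deg -0.03 toolX [ 0.166  0.986 -0.   ] toolZ [-0. -0. -1.] F stand 0.08 2.22 0.13
```

Step 1 mm per row, watching the force.

```bash

for i in 1 2 3 4; do :; done
python3 -m handwheel '[{"dx":-0.05,"dy":0,"dz":0,"ax":0,"ay":0,"az":0,"gripper":1},{"dx":-0.05,"dy":0,"dz":0,"ax":0,"ay":0,"az":0,"gripper":1}]' | grep -E "force: \["
python3 -m handwheel '[{"dx":-0.05,"dy":0,"dz":0,"ax":0,"ay":0,"az":0,"gripper":1},{"dx":-0.05,"dy":0,"dz":0,"ax":0,"ay":0,"az":0,"gripper":1}]' | grep -E "force: \["
python3 -c "from h import *;show()"
```

```text
force: [0.4, 1.6, -0.9]
force: [1.0, 7.7, -0.9]
t 6.775 stand xy mm 5.7 161.1 tip z 0.0184 toolY in stand deg -0.12 toolX [0.167 0.986 0.003] toolZ [ 0.001  0.003 -1.   ] F stand -0.33 7.8 -0.94
```

```bash

python3 -m handwheel '[{"dx":-0.03,"dy":0,"dz":0,"ax":0,"ay":0,"az":0,"gripper":1},{"dx":0,"dy":0,"dz":0,"ax":0,"ay":0,"az":0,"gripper":1}]' | grep -E "force: \["
python3 -c "from h import *;show()"
```

```text
force: [0.6, 8.1, -1.7]
t 7.025 stand xy mm 5.9 160.9 tip z 0.0188 toolY in stand deg -0.14 toolX [0.168 0.986 0.005] toolZ [ 0.002  0.004 -1.   ] F stand -0.75 8.12 -1.65
```

```bash

python3 -m handwheel '[{"dx":-0.04,"dy":0,"dz":0,"ax":0,"ay":0,"az":0,"gripper":1},{"dx":0,"dy":0,"dz":0,"ax":0,"ay":0,"az":0,"gripper":1}]' | grep -E "force: \["
python3 -m handwheel '[{"dx":-0.03,"dy":0,"dz":0,"ax":0,"ay":0,"az":0,"gripper":1},{"dx":0,"dy":0,"dz":0,"ax":0,"ay":0,"az":0,"gripper":1}]' | grep -E "force: \["
python3 -c "from h import *;show()"
```

```text
force: [0.9, 10.6, -2.0]
force: [-0.6, 13.2, -2.6]
t 7.525 stand xy mm 5.9 160.2 tip z 0.0195 toolY in stand deg -0.21 toolX [0.169 0.986 0.008] toolZ [ 0.004  0.008 -1.   ] F stand -2.82 12.91 -2.59
```

```bash

python3 -m handwheel '[{"dx":0.1,"dy":0,"dz":0,"ax":0,"ay":0,"az":0,"gripper":1},{"dx":0.4,"dy":0,"dz":0,"ax":0,"ay":0,"az":0,"gripper":1},{"dx":0.6,"dy":0,"dz":0,"ax":0,"ay":0,"az":0,"gripper":1},{"dx":0,"dy":0,"dz":-1,"ax":0,"ay":0,"az":0,"gripper":1},{"dx":0,"dy":0,"dz":-1,"ax":0,"ay":0,"az":0,"gripper":1}]' | grep -E "force: \["
python3 -m handwheel '[{"dx":0,"dy":0,"dz":-1,"ax":0,"ay":0,"az":0,"gripper":1},{"dx":0,"dy":0,"dz":-1,"ax":0,"ay":0,"az":0,"gripper":1},{"dx":0,"dy":0,"dz":-1,"ax":0,"ay":0,"az":0,"gripper":1},{"dx":0,"dy":0,"dz":-1,"ax":0,"ay":0,"az":0,"gripper":1},{"dx":0,"dy":0,"dz":-1,"ax":0,"ay":0,"az":0,"gripper":0}]' 10 | grep -E "force: \["
python3 -m handwheel '[{"dx":-0.9,"dy":-0.04,"dz":0,"ax":0,"ay":0,"az":0,"gripper":0},{"dx":-0.9,"dy":-0.04,"dz":0,"ax":0,"ay":0,"az":0,"gripper":0},{"dx":-0.9,"dy":-0.04,"dz":0,"ax":0,"ay":0,"az":0,"gripper":0},{"dx":-0.9,"dy":-0.04,"dz":0,"ax":0,"ay":0,"az":0,"gripper":0},{"dx":-0.9,"dy":-0.04,"dz":0,"ax":0,"ay":0,"az":0,"gripper":0}]'
python3 -c "from h import *;show()"
```

```text
force: [-0.1, 0.5, -0.0]
force: [0.4, 0.2, -1.0]
time: 9.4
ee_pos: [0.4947, 0.2524, 0.394]
eef_rot: [2.398, 2.029, -0.001]
force: [-0.4, 0.1, -0.6]
grip_width: 0.343
grasp_force: 0.0
t 9.4 stand xy mm -0.4 54.9 tip z 0.228 toolY in stand deg -0.0 toolX [ 0.165  0.986 -0.001] toolZ [-0. -0. -1.] F stand -0.41 0.04 -0.6
```

```bash

python3 -m handwheel '[{"dx":-0.97,"dy":0.01,"dz":0,"ax":0,"ay":0,"az":0,"gripper":0},{"dx":-0.97,"dy":0.01,"dz":0,"ax":0,"ay":0,"az":0,"gripper":0},{"dx":-0.96,"dy":0,"dz":0.6,"ax":0,"ay":0,"az":0,"gripper":0},{"dx":0,"dy":0,"dz":0.6,"ax":0,"ay":0,"az":0,"gripper":0},{"dx":0,"dy":0,"dz":0,"ax":0,"ay":0,"az":0,"gripper":0}]'
python3 - <<'E'
from h import *;show()
from workcell import camera
a=camera("scene");b=camera("wrist");np.savez("wr.npz",**b)
x=cv2.resize(a["img"][190:400,230:500],(514,400),interpolation=cv2.INTER_CUBIC)
cv2.imwrite("pics/t2.png",x[:,:,::-1]);cv2.imwrite("pics/w2.png",b["img"][:,:,::-1])
E
```

```text
time: 10.02
ee_pos: [0.4805, 0.1671, 0.3561]
eef_rot: [-2.397, -2.028, 0.005]
force: [0.0, 0.6, 0.2]
grip_width: 0.004
grasp_force: 0.0
t 10.025 stand xy mm -0.4 -31.5 tip z 0.1901 toolY in stand deg -0.04 toolX [ 0.166  0.986 -0.001] toolZ [-0.004 -0.001 -1.   ] F stand -0.07 0.55 0.23
```

View pics/t2.png

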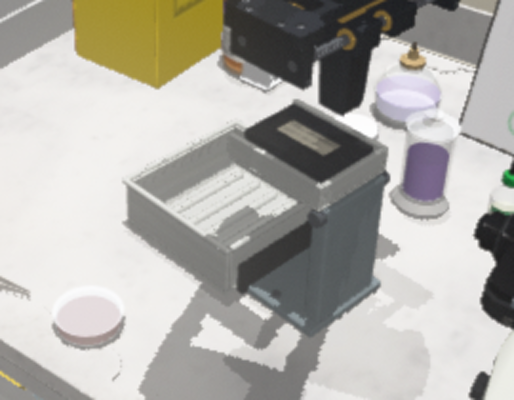

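View pics/w2.png

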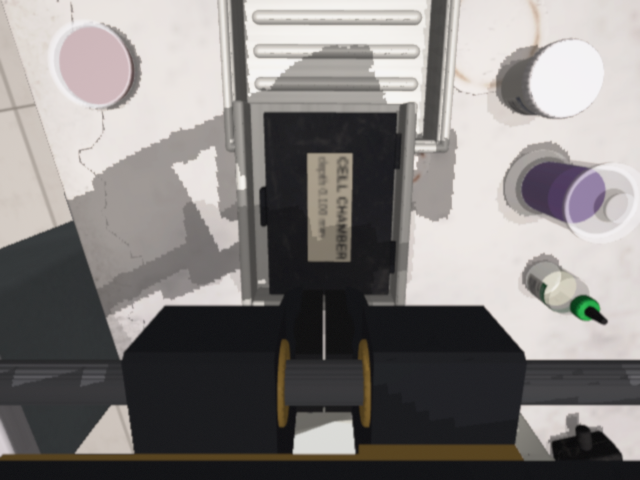

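Pan is at the bumper under the ledge (wrist view: pan near edge parallel to ledge end; case corners about (264,112), (400,112), (396,296), (268,294); fingers at x≈323). Checking the case and pan in the stand frame.

```bash
python3 - <<'E'
from h import *
c=np.load("wr.npz")
def st(px,z):
    q=ray(c,px,z)[:,:2]-ORG; return (np.c_[q@X,q@Y]*1e3).round(1).tolist()
print("case",st([(264,112),(400,112),(396,296),(268,294)],.145))
print("rails open/closed outer",st([(236,102),(414,103),(403,305),(244,303)],.145))
print("pan outer left line, right line",st([(222,0),(231,150),(458,0),(447,150)],.05))
print("tip px",proj(c,np.r_[ORG+Y*-.0315,.190]))
E
```

```text
case [[-26.9, 41.0], [31.6, 41.1], [33.8, -44.1], [-28.1, -43.2]]
rails open/closed outer [[-38.8, 45.1], [37.4, 44.8], [37.4, -48.8], [-39.9, -47.9]]
pan outer left line, right line [[-62.9, 107.9], [-62.5, 19.1], [79.5, 107.9], [79.7, 19.2]]
tip px [[326.49015952 311.64845294]]
```

```bash

python3 -m handwheel '[{"dx":0.1,"dy":0.08,"dz":0.7,"ax":0,"ay":0,"az":0,"gripper":0},{"dx":0,"dy":0,"dz":0.5,"ax":0,"ay":0,"az":0,"gripper":0},{"dx":0,"dy":0,"dz":0.1,"ax":0,"ay":0,"az":0,"gripper":0},{"dx":0,"dy":0,"dz":0,"ax":0,"ay":0,"az":0,"gripper":0}]' |grep "force: \["
python3 -c "from h import *;show()"
python3 -m handwheel '[{"dx":0,"dy":0,"dz":0.07,"ax":0,"ay":0,"az":0,"gripper":0},{"dx":0,"dy":0,"dz":0,"ax":0,"ay":0,"az":0,"gripper":0}]' |grep "force: \["
python3 -m handwheel '[{"dx":0,"dy":0,"dz":0.04,"ax":0,"ay":0,"az":0,"gripper":0},{"dx":0,"dy":0,"dz":0,"ax":0,"ay":0,"az":0,"gripper":0}]' |grep "force: \["
python3 -c "from h import *;show()"
```

```text
force: [0.5, -0.3, -0.6]
t 10.625 stand xy mm 2.5 -28.6 tip z 0.153 toolY in stand deg -0.01 toolX [ 0.165  0.986 -0.   ] toolZ [-0. -0. -1.] F stand 0.55 -0.22 -0.55
force: [-0.0, 0.6, -0.1]
force: [0.5, -1.1, -0.4]
t 11.125 stand xy mm 2.5 -28.8 tip z 0.1496 toolY in stand deg -0.03 toolX [0.166 0.986 0.   ] toolZ [ 0.  0. -1.] F stand 0.67 -0.98 -0.38
```

```bash

python3 -m handwheel '[{"dx":0,"dy":0,"dz":0.07,"ax":0,"ay":0,"az":0,"gripper":0},{"dx":0,"dy":0,"dz":0,"ax":0,"ay":0,"az":0,"gripper":0}]' |grep "force: \["
python3 -m handwheel '[{"dx":0,"dy":0,"dz":0.04,"ax":0,"ay":0,"az":0,"gripper":0},{"dx":0,"dy":0,"dz":0,"ax":0,"ay":0,"az":0,"gripper":0}]' |grep "force: \["
python3 -m handwheel '[{"dx":0,"dy":0,"dz":0.03,"ax":0,"ay":0,"az":0,"gripper":0},{"dx":0,"dy":0,"dz":0,"ax":0,"ay":0,"az":0,"gripper":0}]' |grep "force: \["
python3 -c "from h import *;show()"
```

```text
force: [-0.2, 0.2, -0.2]
force: [0.0, 0.5, 0.2]
force: [0.7, 0.5, 0.3]
t 11.875 stand xy mm 2.5 -28.8 tip z 0.1455 toolY in stand deg -0.03 toolX [0.166 0.986 0.   ] toolZ [ 0.  0. -1.] F stand 0.6 0.58 0.3
```

```bash

python3 -m handwheel '[{"dx":0,"dy":0,"dz":0.03,"ax":0,"ay":0,"az":0,"gripper":0},{"dx":0,"dy":0,"dz":0,"ax":0,"ay":0,"az":0,"gripper":0}]' |grep "force: \["
python3 -m handwheel '[{"dx":0,"dy":0,"dz":0.03,"ax":0,"ay":0,"az":0,"gripper":0},{"dx":0,"dy":0,"dz":0,"ax":0,"ay":0,"az":0,"gripper":0}]' |grep "force: \["
python3 -c "from h import *;show()"
```

```text
force: [-0.7, 0.1, 4.6]
force: [-1.7, 0.5, 8.3]
t 12.375 stand xy mm 3.0 -28.5 tip z 0.1452 toolY in stand deg -0.02 toolX [0.166 0.986 0.001] toolZ [ 0.002  0.001 -1.   ] F stand -1.72 0.18 8.28
```

```bash

python3 -m handwheel '[{"dx":0.06,"dy":0,"dz":0,"ax":0,"ay":0,"az":0,"gripper":0},{"dx":0.08,"dy":0,"dz":0,"ax":0,"ay":0,"az":0,"gripper":0},{"dx":0.08,"dy":0,"dz":0,"ax":0,"ay":0,"az":0,"gripper":0},{"dx":0.08,"dy":0,"dz":0,"ax":0,"ay":0,"az":0,"gripper":0}]' |grep "force: \["
python3 - <<'E'
from h import *;show()
from workcell import camera
b=camera("wrist");np.savez("wr.npz",**b);cv2.imwrite("pics/w3.png",b["img"][:320,150:500,::-1])
E
```

```text
force: [0.3, -1.3, 7.1]
t 12.875 stand xy mm 3.3 -19.7 tip z 0.145 toolY in stand deg -0.02 toolX [0.166 0.986 0.   ] toolZ [ 0.003 -0.    -1.   ] F stand 0.5 -1.19 7.13
```

View pics/w3.png

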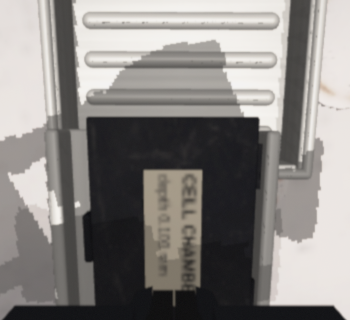

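The case is sliding with the finger: its front edge (crop row 117) is now past the rail ends (row 130). Continuing.

```bash

python3 -m handwheel '[{"dx":0.08,"dy":0,"dz":0,"ax":0,"ay":0,"az":0,"gripper":0},{"dx":0.08,"dy":0,"dz":0,"ax":0,"ay":0,"az":0,"gripper":0},{"dx":0.08,"dy":0,"dz":0,"ax":0,"ay":0,"az":0,"gripper":0}]' |grep "force: \["
python3 -m handwheel '[{"dx":0.08,"dy":0,"dz":0.01,"ax":0,"ay":0,"az":0,"gripper":0},{"dx":0.08,"dy":0,"dz":0.01,"ax":0,"ay":0,"az":0,"gripper":0},{"dx":0.08,"dy":0,"dz":0.01,"ax":0,"ay":0,"az":0,"gripper":0}]' |grep "force: \["
python3 -c "from h import *;show()"
```

```text
force: [-0.2, -1.6, 6.2]
force: [0.6, -2.6, 6.6]
t 13.675 stand xy mm 3.3 -5.2 tip z 0.1442 toolY in stand deg -0.02 toolX [0.166 0.986 0.001] toolZ [ 0.003  0.    -1.   ] F stand 1.0 -2.45 6.62
```

```bash

python3 -m handwheel '[{"dx":0.08,"dy":0,"dz":0.01,"ax":0,"ay":0,"az":0,"gripper":0},{"dx":0.08,"dy":0,"dz":0.01,"ax":0,"ay":0,"az":0,"gripper":0},{"dx":0.08,"dy":0,"dz":0.01,"ax":0,"ay":0,"az":0,"gripper":0}]' |grep "force: \["
python3 -m handwheel '[{"dx":0.08,"dy":0,"dz":0.01,"ax":0,"ay":0,"az":0,"gripper":0},{"dx":0.08,"dy":0,"dz":0.01,"ax":0,"ay":0,"az":0,"gripper":0},{"dx":0.08,"dy":0,"dz":0.01,"ax":0,"ay":0,"az":0,"gripper":0}]' |grep "force: \["
python3 - <<'E'
from h import *;show()
from workcell import camera
b=camera("wrist");np.savez("wr.npz",**b);cv2.imwrite("pics/w4.png",b["img"][:320,150:500,::-1])
E
```

```text
force: [-0.5, -2.3, 8.8]
force: [-0.0, -1.3, 8.0]
t 14.425 stand xy mm 3.5 9.3 tip z 0.1428 toolY in stand deg -0.01 toolX [0.165 0.986 0.001] toolZ [ 0.003  0.    -1.   ] F stand 0.19 -1.3 8.04
```

View pics/w4.png

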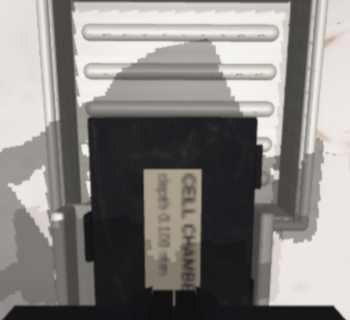

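Case still tracks the finger, now about 38 mm along. Continuing.

```bash

python3 -m handwheel '[{"dx":0.08,"dy":0,"dz":0.005,"ax":0,"ay":0,"az":0,"gripper":0},{"dx":0.08,"dy":0,"dz":0.005,"ax":0,"ay":0,"az":0,"gripper":0},{"dx":0.08,"dy":0,"dz":0.005,"ax":0,"ay":0,"az":0,"gripper":0}]' |grep "force: \["
python3 -m handwheel '[{"dx":0.08,"dy":0,"dz":0.01,"ax":0,"ay":0,"az":0,"gripper":0},{"dx":0.08,"dy":0,"dz":0.01,"ax":0,"ay":0,"az":0,"gripper":0},{"dx":0.08,"dy":0,"dz":0.01,"ax":0,"ay":0,"az":0,"gripper":0}]' |grep "force: \["
python3 -c "from h import *;show()"
```

```text
force: [-0.3, -2.3, 7.9]
force: [0.1, -1.1, 8.3]
t 15.225 stand xy mm 3.4 23.7 tip z 0.1413 toolY in stand deg -0.02 toolX [0.166 0.986 0.001] toolZ [ 0.003  0.    -1.   ] F stand 0.25 -1.04 8.28
```

```bash

python3 -m handwheel '[{"dx":0.08,"dy":0,"dz":0,"ax":0,"ay":0,"az":0,"gripper":0},{"dx":0.08,"dy":0,"dz":0,"ax":0,"ay":0,"az":0,"gripper":0},{"dx":0.08,"dy":0,"dz":0,"ax":0,"ay":0,"az":0,"gripper":0}]' |grep "force: \["
python3 -m handwheel '[{"dx":0.08,"dy":0,"dz":0,"ax":0,"ay":0,"az":0,"gripper":0},{"dx":0.08,"dy":0,"dz":0,"ax":0,"ay":0,"az":0,"gripper":0}]' |grep "force: \["
python3 - <<'E'
from h import *;show()
from workcell import camera
b=camera("wrist");np.savez("wr.npz",**b);cv2.imwrite("pics/w5.png",b["img"][:320,150:500,::-1])
E
```

```text
force: [-0.4, -1.9, 6.5]
force: [0.6, -0.9, 7.2]
t 15.85 stand xy mm 3.3 35.6 tip z 0.141 toolY in stand deg -0.02 toolX [0.166 0.986 0.001] toolZ [ 0.003  0.    -1.   ] F stand 0.78 -0.8 7.16
```

View pics/w5.png

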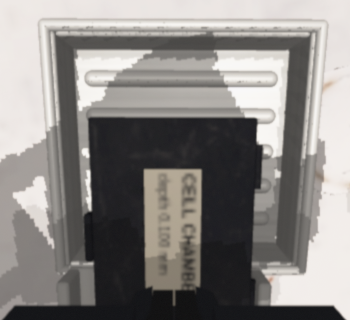

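```bash

python3 -m handwheel '[{"dx":0.08,"dy":0,"dz":-0.01,"ax":0,"ay":0,"az":0,"gripper":0},{"dx":0.08,"dy":0,"dz":-0.01,"ax":0,"ay":0,"az":0,"gripper":0},{"dx":0,"dy":0,"dz":-0.03,"ax":0,"ay":0,"az":0,"gripper":0}]' |grep "force: \["
python3 -c "from h import *;show()"
python3 -m handwheel '[{"dx":0,"dy":0,"dz":-0.04,"ax":0,"ay":0,"az":0,"gripper":0},{"dx":0,"dy":0,"dz":-0.04,"ax":0,"ay":0,"az":0,"gripper":0},{"dx":0,"dy":0,"dz":-0.04,"ax":0,"ay":0,"az":0,"gripper":0},{"dx":0,"dy":0,"dz":-0.04,"ax":0,"ay":0,"az":0,"gripper":0},{"dx":0,"dy":0,"dz":-0.04,"ax":0,"ay":0,"az":0,"gripper":0}]' |grep "force: \["
python3 -c "from h import *;show()"
```

```text
force: [0.7, -0.2, 3.7]
t 16.275 stand xy mm 3.1 40.5 tip z 0.1419 toolY in stand deg -0.01 toolX [0.165 0.986 0.001] toolZ [ 0.002  0.    -1.   ] F stand 0.74 -0.06 3.72
force: [0.7, 0.9, -0.2]
t 16.9 stand xy mm 2.1 40.1 tip z 0.1465 toolY in stand deg -0.03 toolX [ 0.166  0.986 -0.001] toolZ [-0.001 -0.    -1.   ] F stand 0.5 1.01 -0.25
```

```bash

python3 -m handwheel '[{"dx":0,"dy":0,"dz":-0.1,"ax":0,"ay":0,"az":0,"gripper":0},{"dx":0,"dy":0,"dz":-0.2,"ax":0,"ay":0,"az":0,"gripper":0},{"dx":0,"dy":0,"dz":-0.4,"ax":0,"ay":0,"az":0,"gripper":0},{"dx":0,"dy":0,"dz":-1,"ax":0,"ay":0,"az":0,"gripper":0},{"dx":0,"dy":0,"dz":-1,"ax":0,"ay":0,"az":0,"gripper":0}]' |grep "force: \["
python3 - <<'E'
from h import *;show()
from workcell import camera
b=camera("wrist");np.savez("wr.npz",**b);cv2.imwrite("pics/w6.png",b["img"][:,:,::-1])
E
```

```text
force: [0.2, 1.0, 0.7]
t 17.525 stand xy mm 2.4 40.1 tip z 0.2295 toolY in stand deg -0.03 toolX [ 0.166  0.986 -0.   ] toolZ [ 0. -0. -1.] F stand 0.01 1.03 0.74
```

View pics/w6.png

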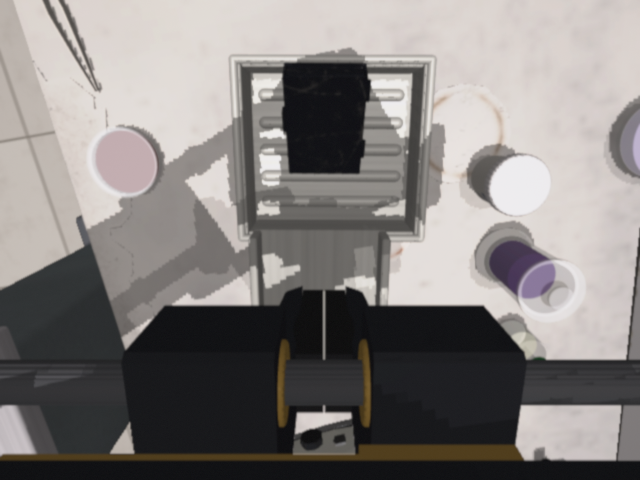

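Case is in the pan (pixels (283–368, 62–172)), and the ledge is empty. Checking whether the pan kept its place at the bumper.

```bash
python3 - <<'E'
from h import *
c=np.load("wr.npz")
def st(px,z):
    q=ray(c,px,z)[:,:2]-ORG; return (np.c_[q@X,q@Y]*1e3).round(1).tolist()
print("pan",st([(231,57),(435,57),(424,241),(238,241)],.05))
print("ledge end",st([(251,233),(389,233)],.145),st([(251,233),(389,233)],.125))
print("case at z.03",st([(285,62),(369,65),(362,173),(288,173)],.03))
E
```

```text
pan [[-63.9, 152.6], [80.2, 152.6], [80.8, 17.7], [-66.2, 17.6]]
ledge end [[-38.8, 48.7], [38.0, 48.7]] [[-42.3, 43.5], [41.2, 43.5]]
case at z.03 [[-27.5, 151.8], [35.7, 149.7], [32.4, 68.8], [-27.1, 68.8]]
```

```bash
python3 - <<'E'
from h import *
from workcell import r
c=np.load("wr.npz")
def st(px,z):
    q=ray(c,px,z)[:,:2]-ORG; return (np.c_[q@X,q@Y]*1e3).round(1).tolist()
print(c["eye"],"far top z.029",st([(285,62),(369,65)],.029),"near bottom z.009",st([(362,173),(288,173)],.009))
print(r.sign_off())
E
```

```text
[0.50579342 0.3043629  0.37534037] far top z.029 [[-27.6, 151.9], [35.8, 149.8]] near bottom z.009 [[34.2, 66.4], [-28.9, 66.4]]
the job is handed in; nothing more can be done
None
```

The black case is in the pan, and the pan sits flat against the bumper about 8 mm off-centre sideways; I handed the job in at about 17.5 s, with peak readings of about 13 N on the bumper and 9 N on the case, the gripper clear of everything and nothing else touched.

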